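# Load the honey-mustard tray and offer it to the red cup

### The job

Take the honey dipper from its blue rest and lay it gently in the tray's compartment, head in the square pocket and handle in the notch. Then pick the tray up by its upright handle, lift it straight up about 10 cm clear of everything, and turn it a quarter turn above the middle of the mat so that the dish end points to the red cup's side and the tray is square with the mat again. Keep the tray level with the loose marble ball in the middle of the dish throughout, do not disturb the cups, tin or canister, and finish still holding the tray up there, at rest.

Things in the scene. Friction and masses are not known exactly. Their poses are not given: they have to be found in the camera images.
- tray: Loose wooden tray, board 270 (x) x 170 (y) x 8 mm thick, 0.45 kg, lying on the cork mat at the start. Origin: centre of the board's underside; z up; x points to the end with the white dish, the dipper compartment is at the -x end and runs along y. A dark upright handle (plate 14 mm thick in x, 80 mm long in y, top 85 mm above the underside) stands in the middle.
- handle_grip (a point): Point in the middle of the tray's upright handle where it is gripped, 70 mm above the tray's underside and 15 mm below the handle's top; grip across its 14 mm thickness (fingers closing along the tray's x). Axes as the tray.
- dish_middle (a point): Where the ball's centre is when it rests in the middle of the dish: 80 mm from the tray's middle along its +x, 25 mm above its underside. The dish is round, 98 mm across, rim 23 mm above the underside; a blue middle of 25 mm radius slopes only 7 degrees, so that a tray tilted more lets the ball roll away; outside it a white slope of 27 degrees. The ball's centre must never get more than 25 mm from this point.
- dish_end (a point): Middle of the tray's short edge at the dish end, 135 mm along the tray's +x.
- ball: Loose marble ball, 30 mm in diameter, 38 g, lying in the dish. Origin: its centre. Its axes mean nothing.
- dipper: Loose wooden honey dipper, 150 mm long, about 30 g, lying level on its rest at the start. Origin on its axis, x along the axis towards the head. Grooved head: 28 mm in diameter, from x = 40 to 74 mm; handle: round, 12 mm in diameter, from x = -76 to 40 mm.
- dipper_grip (a point): Point on the dipper's axis near its centre of mass, 15 mm from its origin towards the head: grip the handle here across its 12 mm. On the rest it is 46 mm above the table, nothing beneath it down to the rest's foot (8 mm high).
- dipper_head (a point): Middle of the dipper's head, on its axis (57 mm from its origin).
- dipper_tail (a point): Point on the dipper's axis near the end of the handle (-60 mm from its origin).
- pocket (a point): Where the middle of the dipper's head belongs: centre of the tray's square pocket, at the height of the axis when laid in (36 mm above the tray's underside; the tray's board below the gap between pocket and notch is 8 mm above it). Inside: 38 mm wide (tray x), 44 mm long (tray y), floor 14 mm below this point, walls up to 2 mm above it, with a 22 mm wide gap for the handle on the side of the notch. At the tray's x = -85, y = +57 mm.
- notch (a point): Where the dipper's tail point belongs: 117 mm from the pocket along the tray's -y, same height. Notch 18 mm wide, 20 mm long, floor 6 mm below this point, cheeks up to 8 mm above it.
- rest: Fixed blue ceramic dipper rest, foot 150 x 60 x 8 mm, with two V saddles; the dipper lies along its x, head to +x. Stands left or right of the mat, the tin on the other side. Origin: centre of its underside.
- mat: Fixed square cork mat, 260 x 260 x 4 mm, under the tray. Origin: centre of its underside; axes along its edges. At the start the tray's x is about along the mat's x.
- red_cup: Red mug, 76 mm across, 80 mm high, with a handle. Origin: centre of its underside. It stands either on the mat's +y or its -y side, about 260 mm from the mat's middle along y and 90 mm along x; the white cup stands on the other side. The tray's dish end must point to the red cup's side: tray x along the mat's +y or -y.
- white_cup: White mug of the same shape. Leave it alone.
- tin: Aluminium spice tin with a hinged lid, 78 x 103 x 50 mm. Origin: centre of its underside. Leave it alone.
- canister: Clear acrylic canister with grey lid, 94 mm across, 118 mm high, far to the left. Origin: centre of its underside. Leave it alone.
Not all that is in view belongs to the job. There is more than one size of the dipper; the job needs the smaller.

How it is judged:
By the outcome, as a careful person would: the job done as asked, in the order asked, and still so for the second after the job is handed in, while the arm keeps its last pose, push and grip.
It also fails if it takes over 56 s, if anything falls off the work surface, if the arm or the gripper's body presses on something with over 40 N, if the wrist force passes 120 N, or if a joint passes its speed limit or range.

### The arm

A 7-joint arm with a two-finger parallel gripper is mounted at the origin on the work surface. World frame = base frame: x ahead of the robot, y to its left, z up, the work surface at z = 0. Lengths are in m, angles in rad, forces in N, time in s.
With the tool pointing down it reaches from about 0.425 to 0.925 m from the base axis. Payload 6.8 kg.
Tool frame: the origin (TCP) lies at the very end of the fingers, on their centre line; the grasp point (between the pads) lies 19 mm behind it; y points along the fingers, z is the direction in which the jaws open and shut, and the axes are right-handed (so a half turn about y gives the same grasp; the last joint's range is limited). The gripper opens to 85 mm and grips with 20 to 120 N. Pads are 22 mm wide; open, the fingers measure 114 mm over their backs; the gripper's body (76 mm by 85 mm) begins 54 mm behind the grasp point. The pads swing forward as they close: fully open they stand 13 mm farther back than shut.
Start: joints at [1.134, 0.477, 0.022, 1.555, -0.011, 1.109, -0.083], TCP at [0.218, -0.639, 0.231] pointing down, gripper open.
Joint ranges: [-2.96, 2.96], [-0.34, 2.1], [-1.41, 1.46], [0.24, 2.44], [-1.37, 4.51], [0.17, 1.92], [-2.96, 2.96]. Speed limits (rad/s): [2.39, 2.39, 3.14, 3.14, 3.14, 3.14, 3.14].

### API

Orientations are given as a rotation vector (axis times angle).
In Python, from bench import r gives the robot as it stands.
- The arm moves only by the tool drive_tool, never from a script. Its argument "series" is a list of rows, each a list of 7 numbers: the shift along the tool's x, y, z in mm, then the turn, a rotation vector about the tool's x, y, z in degrees, then the finger opening in mm, from 0 to 85.4. In form: [[tx, ty, tz, wx, wy, wz, grip], ...]. A call has 1 to 5 rows; each row is the pose to reach, as a shift and turn from the pose measured when the call began, along the tool's axes at that moment; what a row does not reach only later rows make up. A row lasts 1/10 s, in which the tool goes at most 50 mm and 8.59 degrees, less where a joint would pass 70% of its speed; a pose out of reach is approached as far as the arm can. A call with a gripper value outside its range is refused whole. The fingers move at their own pace and stop on an object; "squeeze" is the grip in N (left out, the last holds). Time passes only in rows, so rows that repeat a pose let the fingers close. It gives the time, the measured TCP pose, the force and the opening at its end, in the units of the state.
- r.get_obs(): the state, without advancing time (a new reading comes with each control period).
- r.grab_frame(name): name is "scene" or "side" or "wrist"; returns a dict with "frame" (480x640x3 uint8, blue, green, red), "intrinsics" (3x3 intrinsics, pixels), "rvec" (rotation vector, rad) and "tvec" (3), from world to camera coordinates, as OpenCV has them. Camera axes: x right, y down, z forward; pixel columns grow to the right and rows downward; lengths in m; the calibration is good to about 2 mm. A picture is of the moment at which its call begins. There is no depth.
- r.hand_in(): hands the job in, once; it reports no verdict.
The state is a dict: "clock": time; "joints": joint angles; "qvel": joint speeds; "tau": joint torques, N m; "tcp_pos": TCP position; "orientation": TCP orientation; "contact_force": force on the tool from outside, world axes, zero at the start; "moment": the same for the moment, N m; "grip_width": finger opening in m.
Only numpy, scipy, OpenCV 4.12 (cv2) and the standard library are available. Lean on these libraries where they do the work, as an engineer would, in place of code of your own. Each camera call takes 0.05 s, during which the arm holds its last target.

## Working session

There is one attempt and no reset: what is moved stays moved. The work goes in short steps, Python scripts to look and compute and a tool call to move; the robot and the scene stay as the last step left them, time stands still between calls to the robot, and variables do not carry over. Pictures are saved under pics/ and viewed, and the job is handed in when it is done.

Besides the shell and the picture viewer there is one more tool, called in YAML: its name, and indented under it one key for each argument. drive_tool: Moves the arm, as the interface text tells. Its arguments: {"type":"object","properties":{"series":{"type":"array","items":{"type":"array","items":{"type":"number"}}},"squeeze":{"type":"number"}},"required":["series"]}

```bash
ls; mkdir -p pics; cat > h.py <<'E'
import cv2,numpy as np
from scipy.spatial.transform import Rotation as R
from bench import r
def grab(name,fn=None):
    f=r.grab_frame(name)
    if fn: cv2.imwrite('pics/'+fn,f['frame'])
    np.savez('last_%s.npz'%name,**{k:np.array(v) for k,v in f.items()})
    return f
def ray(f,uv):
    K=np.array(f['intrinsics']);Rm=cv2.Rodrigues(np.array(f['rvec'],float))[0];t=np.array(f['tvec'],float).ravel()
    c=-Rm.T@t
    d=Rm.T@np.linalg.inv(K)@np.array([uv[0],uv[1],1.]);return c,d/np.linalg.norm(d)
def onz(f,uv,z):
    c,d=ray(f,uv);return c+d*(z-c[2])/d[2]
def proj(f,p):
    return cv2.projectPoints(np.array(p,float).reshape(-1,3),np.array(f['rvec'],float),np.array(f['tvec'],float),np.array(f['intrinsics'],float),None)[0].reshape(-1,2)
def load(n): return dict(np.load('last_%s.npz'%n))
def st():
    o=r.get_obs();print('t',o['clock'],'tcp',np.round(o['tcp_pos'],4),'rv',np.round(o['orientation'],4),'F',np.round(o['contact_force'],1),'w',o['grip_width']);print(np.round(R.from_rotvec(o['orientation']).as_matrix(),3));return o
E
python3 - <<'E'
from h import *
for n in ['scene','side','wrist']:
    f=grab(n,n+'0.png');c,d=ray(f,(320,240));print(n,c,d)
st()
E
```

```text
pics
scene [0.80532221 0.51673369 0.84646629] [-0.31223432 -0.46108152 -0.83061035]
side [-0.03008988  1.11147674  0.8697097 ] [ 0.3549904  -0.73138821 -0.58228266]
wrist [ 0.29239286 -0.6124714   0.37267845] [-0.29487064 -0.0970015  -0.95060087]
t 0.15 tcp [ 0.2178 -0.6384  0.2305] rv [-0.3393  2.045  -2.0421] F [-0.7 -0.  -1.2] w 0.08588255846757074
[[-0.946 -0.001  0.323]
 [-0.323  0.001 -0.946]
 [ 0.    -1.    -0.001]]
```

View pics/scene0.png

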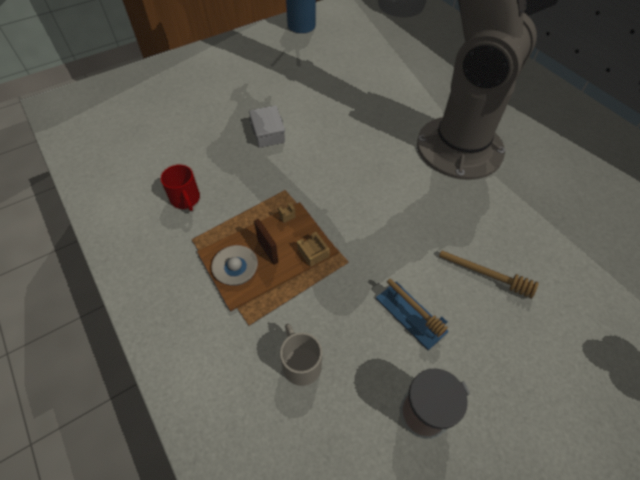

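View pics/side0.png

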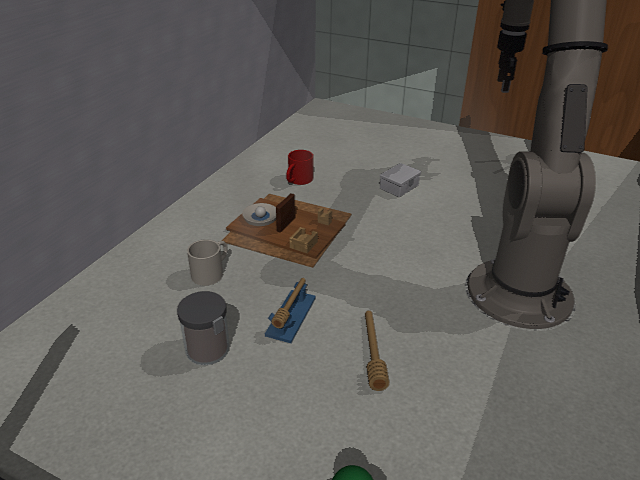

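View pics/wrist0.png

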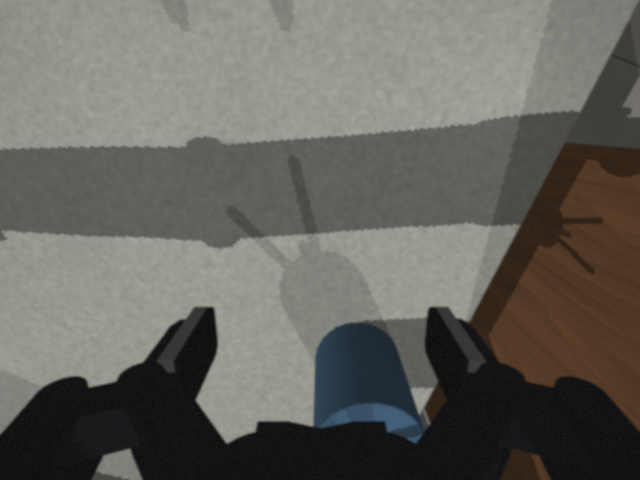

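The scene view shows the tray (about 270,255) with the ball at (235,264). The red cup is at (180,187), the white cup at (301,358), the tin at (267,126) and the canister at (437,400). Dipper candidates are the small one on the blue rest, at (415,305) with its head at (437,325), and the large one lying on the table, at (490,275). The job needs the small one on the blue rest. I'll check that in a close crop.

```bash
python3 - <<'E'
from h import *
f=load('scene')['frame'];g=load('side')['frame']
a=cv2.resize(f[180:360,180:460],None,fx=2.8,fy=2.8,interpolation=cv2.INTER_CUBIC)
cv2.imwrite('pics/c1.png',a)
b=cv2.resize(g[140:350,180:440],None,fx=2.8,fy=2.8,interpolation=cv2.INTER_CUBIC)
cv2.imwrite('pics/c2.png',b)
E
```

```text
(no output)
```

View pics/c1.png

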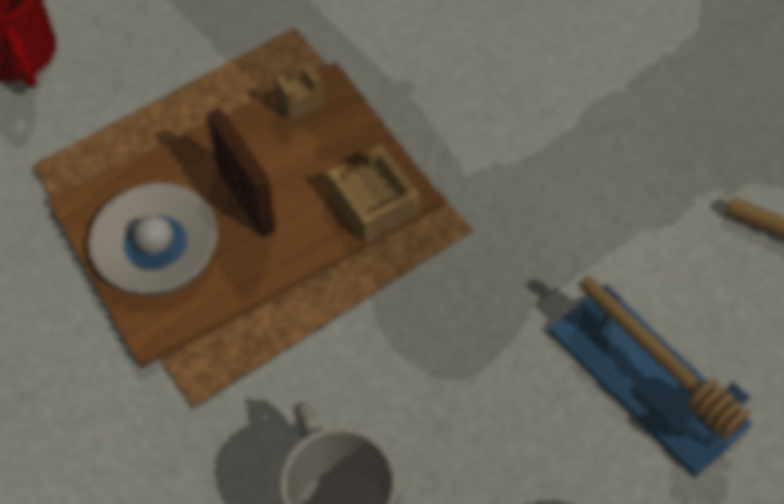

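View pics/c2.png

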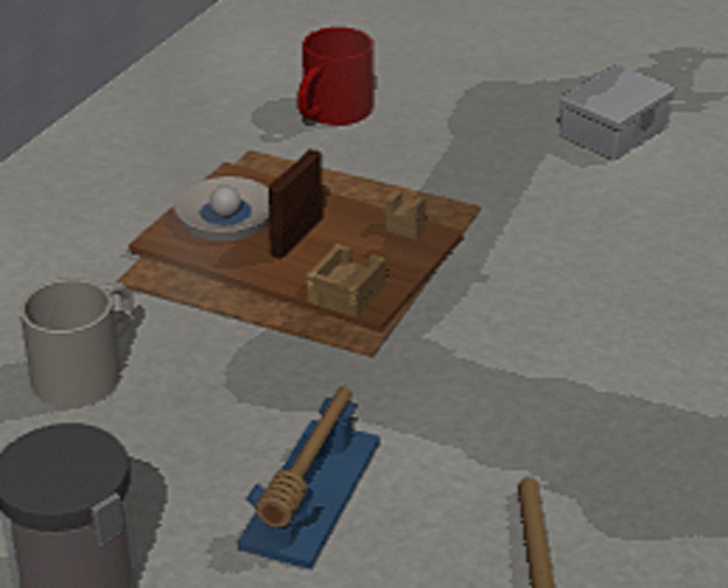

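The crops confirm it: the small dipper lies on the blue rest with its tail at crop (587,287) and its head at (718,405), pointing away from the tray. Next come the coarse positions.

```bash
python3 - <<'E'
from h import *
S=load('scene');D=load('side')
s=lambda u,v:(180+u/2.8-.3,180+v/2.8-.3)
d=lambda u,v:(180+u/2.8-.3,140+v/2.8-.3)
def show(n,a,b,z):
    p=onz(S,s(*a),z);o=''
    if b: o=np.round(onz(D,d(*b),z),4)
    print(n,np.round(p,4),o)
show('tail end',(587,287),(345,394),.046)
show('head mid',(718,405),(283,497),.046)
show('tray corner -x-y? ',(338,66),(480,207) if 0 else None,.012)
show('tray c dish far',(50,199),None,.012)
show('tray c dish wc',(143,364),None,.012)
show('tray c pocket',(440,205),(378,330),.012)
show('mat a',(295,28),(480,206),.004)
show('mat b',(35,167),None,.004)
show('mat c',(193,406),(122,285),.004)
show('mat d',(470,231),(375,356),.004)
show('ball',(154,235),(226,200),.029)
show('handle top 1',(217,116),(316,155),.089)
show('handle top 2',(266,230),(276,187),.089)
show('pocket c',(372,190),(346,270),.042)
show('notch',(297,90),None,.048)
show('dish',(153,238),None,.027)
print('red cup',onz(S,(180,187),.04),'white',onz(S,(301,358),.04),'can',onz(S,(437,398),.118),'tin',onz(S,(267,120),.05))
print('blue cyl',onz(S,(302,5),.1),onz(S,(302,28),0))
E
```

```text
tail end [0.4415 0.2384 0.046 ] [0.4371 0.234  0.046 ]
head mid [0.4227 0.3615 0.046 ] [0.4225 0.3604 0.046 ]
tray corner -x-y?  [ 0.4726 -0.0624  0.012 ] 
tray c dish far [ 0.739  -0.0717  0.012 ] 
tray c dish wc [0.7416 0.0984 0.012 ] 
tray c pocket [0.479  0.1034 0.012 ] [0.4715 0.1067 0.012 ]
mat a [ 0.4789 -0.1258  0.004 ] [ 0.4773 -0.1298  0.004 ]
mat b [ 0.7357 -0.1129  0.004 ] 
mat c [0.7255 0.1441 0.004 ] [0.7167 0.1442 0.004 ]
mat d [0.4696 0.1328 0.004 ] [0.4617 0.1317 0.004 ]
ball [0.6869 0.0142 0.029 ] [0.6856 0.009  0.029 ]
handle top 1 [ 0.6069 -0.0176  0.089 ] [ 0.6001 -0.018   0.089 ]
handle top 2 [0.6262 0.091  0.089 ] [0.6055 0.0481 0.089 ]
pocket c [0.5275 0.078  0.042 ] [0.5192 0.0761 0.042 ]
notch [ 0.5285 -0.0343  0.048 ] 
dish [0.6884 0.0149 0.027 ] 
red cup [ 0.70099787 -0.24243981  0.04      ] white [0.67808719 0.27232499 0.04      ] can [0.5412712  0.47156594 0.118     ] tin [ 0.41249995 -0.32782786  0.05      ]
blue cyl [ 0.07124366 -0.69523617  0.1       ] [ 0.05316592 -0.7287955   0.        ]
```

```bash
cat >> h.py <<'E'
def rel(pos,zdeg,o=None):
    """shift mm and turn deg in the tool frame to reach TCP pos, pointing down with tool z at world yaw zdeg"""
    o=o or r.get_obs();R0=R.from_rotvec(o['orientation'])
    a=np.deg2rad(zdeg);z=np.array([np.cos(a),np.sin(a),0]);y=np.array([0,0,-1.]);x=np.cross(y,z)
    Rt=R.from_matrix(np.stack([x,y,z],1))
    s=R0.inv().apply(np.array(pos)-o['tcp_pos'])*1e3
    w=np.rad2deg((R0.inv()*Rt).as_rotvec())
    print('rel',np.round(s,1),np.round(w,2));return s,w
def yawz(o): m=R.from_rotvec(o['orientation']).as_matrix();return np.rad2deg(np.arctan2(m[1,2],m[0,2])),np.rad2deg(np.arccos(-m[2,1]))
E
python3 - <<'E'
from h import *
rel([.46,-.38,.26],-31)
E
```

```text
rel [-312.6  -29.2 -166.4] [ 8.000e-02 -4.016e+01 -2.000e-02]
```

drive_tool:
  series:
    - [-45,-4,-24,0,-8,0,85]
    - [-90,-8,-48,0,-16,0,85]
    - [-135,-12,-72,0,-24,0,85]
    - [-180,-17,-96,0,-32,0,85]
    - [-225,-21,-120,0,-40,0,85]

```text
clock: 0.65
tcp_pos: [0.3889, -0.4549, 0.2513]
orientation: [-0.905, 1.595, -1.592]
contact_force: [0.6, -0.1, -0.3]
grip_width: 0.085
```

```bash
python3 - <<'E'
from h import *
o=st();print(np.round(o['joints'],2),yawz(o))
rel([.52,-.10,.28],5,o)
E
```

```text
t 0.65 tcp [ 0.3889 -0.4549  0.2513] rv [-0.9046  1.5949 -1.5924] F [ 0.6 -0.1 -0.3] w 0.08503944503680888
[[-0.513 -0.001  0.859]
 [-0.859  0.001 -0.513]
 [-0.001 -1.    -0.001]]
[ 0.92  0.34 -0.2   1.71  0.08  1.1   0.15] (np.float64(-30.84109190157596), np.float64(0.07980838703793183))
rel [-372.   -28.3  -69.4] [  0.06 -35.84  -0.06]
```

drive_tool:
  series:
    - [-46,-6,-9,0,-8,0,85]
    - [-92,-12,-18,0,-16,0,85]
    - [-138,-18,-27,0,-24,0,85]
    - [-185,-24,-36,0,-32,0,85]
    - [-232,-28,-45,0,-40,0,85]

```text
clock: 1.15
tcp_pos: [0.4695, -0.2309, 0.28]
orientation: [-1.283, 1.087, -1.086]
contact_force: [1.9, 0.7, -0.5]
grip_width: 0.0847
```

```bash
python3 - <<'E'
from h import *
o=st();print(np.round(o['joints'],2),yawz(o))
rel([.49,.10,.30],8,o)
rel([.46,.25,.30],8,o)
E
```

```text
t 1.15 tcp [ 0.4695 -0.2309  0.28  ] rv [-1.2825  1.0871 -1.0858] F [ 1.9  0.7 -0.5] w 0.08465425173962414
[[ 0.165 -0.     0.986]
 [-0.986  0.001  0.165]
 [-0.001 -1.    -0.   ]]
[ 0.72  0.21 -0.44  1.83  0.1   1.12  0.41] (np.float64(9.475759610424804), np.float64(0.04588168134889844))
rel [-323.   -19.8   74.7] [ 0.01  1.48 -0.04]
rel [-475.9  -19.7   69.8] [ 0.01  1.48 -0.04]
```

drive_tool:
  series:
    - [-46,-4,12,0,0,0,85]
    - [-92,-8,24,0,0,0,85]
    - [-138,-12,36,0,0,0,85]
    - [-186,-16,48,0,0,0,85]
    - [-234,-20,60,0,0,0,85]

```text
clock: 1.65
tcp_pos: [0.4898, 0.0115, 0.3003]
orientation: [-1.283, 1.087, -1.087]
contact_force: [1.6, 0.1, 0.4]
grip_width: 0.0847
```

```bash
python3 - <<'E'
from h import *
o=st();print(np.round(o['joints'],2),yawz(o))
rel([.45,.25,.24],8,o)
grab('wrist','w1.png')
E
```

```text
t 1.65 tcp [0.4898 0.0115 0.3003] rv [-1.2826  1.0872 -1.0866] F [1.6 0.1 0.4] w 0.08474654289016839
[[ 0.164 -0.     0.986]
 [-0.986  0.     0.164]
 [-0.    -1.    -0.   ]]
[ 0.41  0.16 -0.62  1.86  0.1   1.15 -0.08] (np.float64(9.44551712399169), np.float64(0.019798729417627666))
rel [-2.418e+02  6.040e+01 -1.000e-01] [ 0.01  1.45 -0.02]
```

View pics/w1.png

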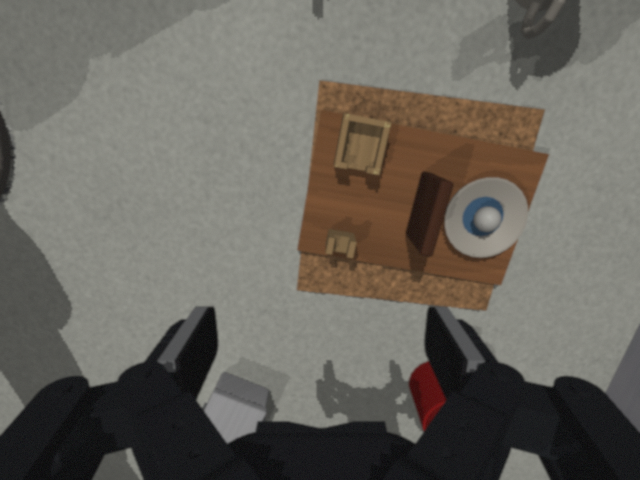

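The wrist view shows the tray (305..547, 112..283) on the mat, with the pocket at (362,147), the notch at (341,247), the handle at (428,213) and the ball at (487,219). I'll measure from an enlarged version of it.

```bash
python3 - <<'E'
from h import *
f=load('wrist')['frame']
a=cv2.resize(f[70:320,285:565],None,fx=2.8,fy=2.3,interpolation=cv2.INTER_CUBIC)
a=cv2.resize(f[70:320,285:565],None,fx=2.4,fy=2.4,interpolation=cv2.INTER_CUBIC)
cv2.imwrite('pics/c3.png',a)
E
```

```text
(no output)
```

View pics/c3.png

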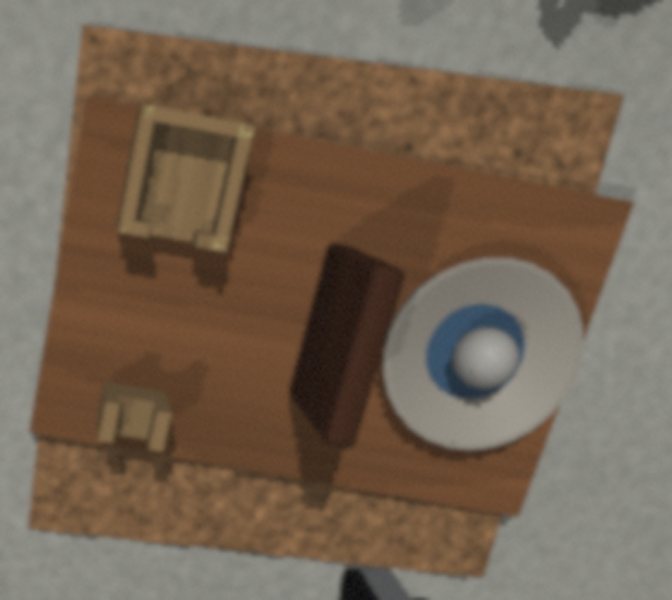

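```bash
python3 - <<'E'
from h import *
W=load('wrist')
s=lambda u,v:(285+u/2.4-.3,70+v/2.4-.3)
P=lambda u,v,z:onz(W,s(u,v),z)
def show(n,p):print(n,np.round(p*1e3,1))
tc=[P(83,98,.012),P(632,203,.012),P(519,516,.012),P(34,434,.012)]  # (-x,+y),(+x,+y),(+x,-y),(-x,-y)
for p in tc: show('tray',p)
show('tray centre',np.mean(tc,0));
e=lambda a,b:np.rad2deg(np.arctan2(*(b-a)[[1,0]]))
print('len',[np.linalg.norm(tc[i]-tc[(i+1)%4]) for i in range(4)],'yaw x edges',e(tc[0],tc[1]),e(tc[3],tc[2]),'y edges',e(tc[3],tc[0])-90,e(tc[2],tc[1])-90)
mc=[P(83,27,.004),P(622,95,.004),P(483,576,.004),P(30,528,.004)]
for p in mc: show('mat',p)
show('mat centre',np.mean(mc,0))
print('len',[np.linalg.norm(mc[i]-mc[(i+1)%4]) for i in range(4)],'yaw',e(mc[0],mc[1]),e(mc[3],mc[2]),e(mc[3],mc[0])-90,e(mc[2],mc[1])-90)
pk=[P(149,107,.042),P(255,128,.042),P(230,250,.042),P(120,235,.042)]
show('pocket',np.mean(pk,0)); print('pocket yaw',e(pk[0],pk[1]),e(pk[3],pk[0])-90,e(pk[2],pk[1])-90)
show('notch',np.mean([P(103,403,.048),P(118,403,.048),P(152,407,.048),P(172,407,.048),P(100,443,.048),P(165,452,.048)],0))
ht=[P(366,258,.089),P(402,271,.089),P(353,446,.089),P(325,440,.089)]
show('handle top',np.mean(ht,0));print(e(ht[3],ht[0])-90,e(ht[2],ht[1])-90)
show('ball',P(486,357,.029))
E
```

```text
tray [472.5 101.8  12. ]
tray [742.6  98.   12. ]
tray [740.9 -70.7  12. ]
tray [474.1 -67.   12. ]
tray centre [607.5  15.5  12. ]
len [np.float64(0.2700532862590714), np.float64(0.16861483707000652), np.float64(0.26679793765596826), np.float64(0.16880883705573518)] yaw x edges -0.8203216904646968 -0.7884104870594462 y edges 0.5313277520278916 -0.5734322099718554
mat [467.4 132.8   4. ]
mat [725.  145.2   4. ]
mat [ 737.4 -112.8    4. ]
mat [ 479.9 -125.2    4. ]
mat centre [602.4  10.    4. ]
len [np.float64(0.25793383972630524), np.float64(0.258293233589597), np.float64(0.2577915458268875), np.float64(0.25825617221366975)] yaw 2.769770674799016 2.761541381580635 2.771370201038735 2.739805100564112
pocket [525.  74.  42.]
pocket yaw -1.1647879848368152 -2.8719873994124328 0.564662588168332
notch [521.1 -38.5  48. ]
handle top [605.   17.7  89. ]
2.162585446869258 -0.12852863781378687
ball [687.5  15.3  29. ]
```

drive_tool:
  series:
    - [-46,8,0,0,0,0,85]
    - [-92,16,0,0,0,0,85]
    - [-138,24,0,0,0,0,85]
    - [-186,32,0,0,0,0,85]
    - [-234,40,0,0,0,0,85]

```text
clock: 2.2
tcp_pos: [0.4487, 0.2536, 0.2624]
orientation: [-1.281, 1.079, -1.077]
contact_force: [1.2, 0.9, 0.7]
grip_width: 0.0849
```

```bash
python3 - <<'E'
from h import *
o=st();print(np.round(o['joints'],2),yawz(o))
grab('wrist','w2.png')
E
```

```text
t 2.2 tcp [0.4487 0.2536 0.2624] rv [-1.2815  1.0791 -1.077 ] F [1.2 0.9 0.7] w 0.08491285515835692
[[ 0.175  0.003  0.985]
 [-0.985  0.005  0.175]
 [-0.004 -1.     0.003]]
[ 0.03  0.27 -0.77  1.86  0.21  1.09 -0.65] (np.float64(10.058315411568204), np.float64(0.3208036759033264))
```

View pics/w2.png

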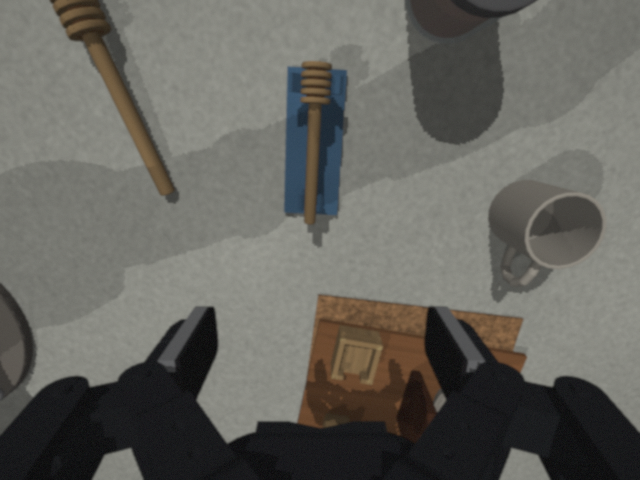

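The dipper lies from its tail end (310,222) to its head (316,82), upright in the image. I'll fit its axis from a colour mask.

```bash
python3 - <<'E'
from h import *
W=load('wrist');f=W['frame']
h=cv2.cvtColor(f,cv2.COLOR_BGR2HSV)
m=cv2.inRange(h,(8,90,40),(28,255,255));m[:, :290]=0;m[:,350:]=0;m[240:]=0
n,l,s,c=cv2.connectedComponentsWithStats(m);i=1+s[1:,4].argmax();m=(l==i);print(s[i])
for v in range(s[i][1],s[i][1]+s[i][3],8):
    u=np.where(m[v])[0];print(v,u.min(),u.max(),end='; ')
# axis by rows
vs=[];us=[]
for v in range(s[i][1]+3,s[i][1]+s[i][3]-3):
    u=np.where(m[v])[0];vs.append(v);us.append((u.min()+u.max())/2)
vs=np.array(vs);us=np.array(us);hd=vs>112
p=np.polyfit(vs[hd],us[hd],1)
top=s[i][1];bot=s[i][1]+s[i][3]-1
T=onz(W,(np.polyval(p,bot),bot),.046);H=onz(W,(np.polyval(p,top),top),.046)
print('\n',T,H,np.linalg.norm(T-H))
hr=[(v,np.where(m[v])[0]) for v in range(top,120)]
d=(H-T)/np.linalg.norm(H-T);yaw=np.rad2deg(np.arctan2(d[1],d[0]))
print('yaw',yaw,'grip from tail',T+d*.091,'head-end based',H-d*.059)
E
```

```text
[ 302   62   28  162 2126]
62 306 320; 70 307 324; 78 307 325; 86 307 326; 94 307 326; 102 308 327; 110 309 319; 118 309 319; 126 309 318; 134 309 318; 142 309 317; 150 308 317; 158 308 317; 166 307 316; 174 307 316; 182 307 316; 190 306 315; 198 306 315; 206 306 314; 214 305 314; 222 307 313; 
 [0.44039305 0.23367538 0.046     ] [0.42251485 0.38292837 0.046     ] 0.1503199461292743
yaw 96.83060347053556 grip from tail [0.42957003 0.32402947 0.046     ] head-end based [0.42953198 0.32434714 0.046     ]
```

Measured length 150.3 mm against 150 nominal, so the fit agrees. The grip point is (0.430, 0.324) with yaw 96.8°.

```bash
python3 - <<'E'
from h import *
rel([.4296,.3242,.11],6.8)
E
```

```text
rel [-61.9 152.7  -4.1] [-0.13  3.84 -0.61]
```

drive_tool:
  series:
    - [-16,35,-1,0,1,0,60]
    - [-31,72,-2,0,2,-0.3,50]
    - [-47,110,-3,0,3,-0.6,50]
    - [-62,145,-4,0,3.8,-0.6,50]
    - [-62,153,-4,-0.1,3.8,-0.6,50]

```text
clock: 2.75
tcp_pos: [0.427, 0.3243, 0.1062]
orientation: [-1.27, 1.121, -1.117]
contact_force: [-0.3, -1.2, 0.6]
grip_width: 0.05
```

```bash
python3 - <<'E'
from h import *
o=st();print(np.round(o['joints'],2),yawz(o))
rel([.4296,.3242,.027],6.8)
grab('wrist','w3.png')
E
```

```text
t 2.75 tcp [0.427  0.3243 0.1062] rv [-1.2699  1.1211 -1.1172] F [-0.3 -1.2  0.6] w 0.04998131902247188
[[ 0.122 -0.005  0.992]
 [-0.992 -0.002  0.122]
 [ 0.002 -1.    -0.005]]
[-0.22  0.5  -0.69  1.96  0.42  0.83 -1.02] (np.float64(7.0304682133579925), np.float64(0.3132610791405773))
rel [ 0.3 79.2  3. ] [0.3  0.23 0.09]
```

View pics/w3.png

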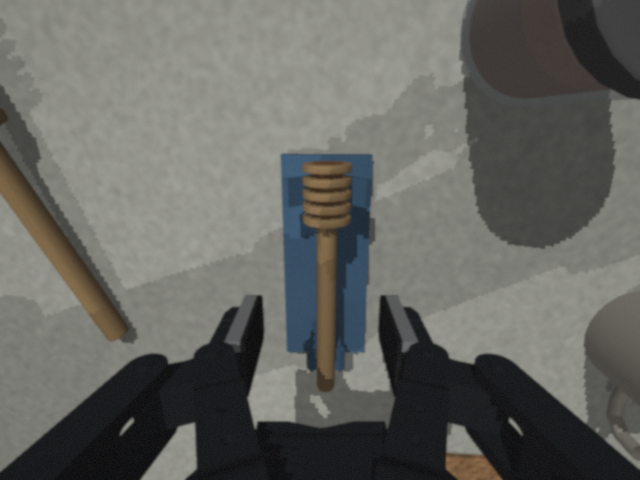

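The dipper lies between the fingers, with its shaft at about column 327 and the finger midline at 321, which matches the planned 3 mm correction. Descend.

drive_tool:
  series:
    - [0,25,1,0,0,0,50]
    - [0,48,2,0,0.2,0,50]
    - [0,66,3,0.3,0.2,0,50]
    - [0,76,3,0.3,0.2,0,50]
    - [0,79,3,0.3,0.2,0,50]

```text
clock: 3.3
tcp_pos: [0.4313, 0.3227, 0.028]
orientation: [-1.263, 1.12, -1.125]
contact_force: [-0.8, -0.2, 0.7]
grip_width: 0.0497
```

```bash
python3 - <<'E'
from h import *
o=st();print(yawz(o));rel([.4296,.3242,.027],6.8)
E
```

```text
t 3.3 tcp [0.4313 0.3227 0.028 ] rv [-1.2635  1.1204 -1.1247] F [-0.8 -0.2  0.7] w 0.049667963544175346
[[ 0.117  0.001  0.993]
 [-0.993 -0.003  0.117]
 [ 0.003 -1.     0.001]]
(np.float64(6.7183281137452555), np.float64(0.15912987916724258))
rel [-1.7  0.9 -1.5] [-0.05 -0.08  0.15]
```

drive_tool:
  series:
    - [-1.5,1,-1.5,0,0,0,50]
    - [-1.5,1,-1.5,0,0,0,30]
    - [-1.5,1,-1.5,0,0,0,15]
    - [-1.5,1,-1.5,0,0,0,8]
    - [-1.5,1,-1.5,0,0,0,5]
  squeeze: 25

```text
clock: 3.8
tcp_pos: [0.4299, 0.3243, 0.0277]
orientation: [-1.263, 1.12, -1.125]
contact_force: [-0.8, -1.4, 6.0]
grip_width: 0.0107
```

drive_tool:
  series:
    - [0,0,0,0,0,0,5]
    - [0,0,0,0,0,0,5]
    - [0,0,0,0,0,0,5]

```text
clock: 4.1
tcp_pos: [0.43, 0.3244, 0.0277]
orientation: [-1.263, 1.12, -1.125]
contact_force: [-0.6, -0.4, 2.3]
grip_width: 0.0106
```

```bash
python3 - <<'E'
from h import *
o=st();print(yawz(o));grab('wrist','w4.png')
E
```

```text
t 4.1 tcp [0.43   0.3244 0.0277] rv [-1.2626  1.1198 -1.1248] F [-0.6 -0.4  2.3] w 0.010563832329654483
[[ 0.117  0.002  0.993]
 [-0.993 -0.002  0.117]
 [ 0.002 -1.     0.002]]
(np.float64(6.726340797251561), np.float64(0.17074249016166942))
```

View pics/w4.png

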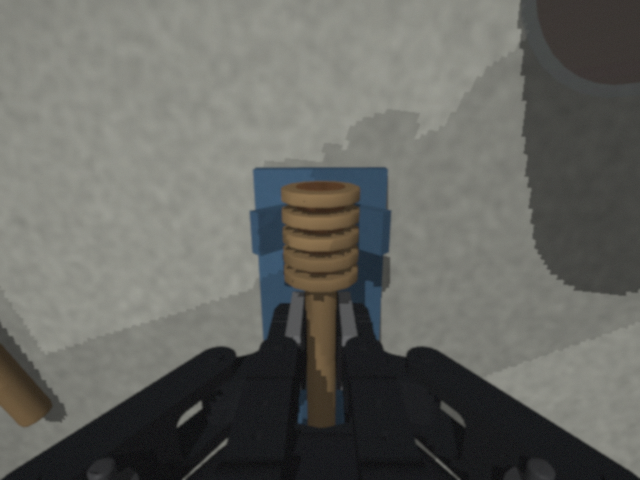

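The dipper is gripped (10.6 mm) with the shaft centred between the pads, the head in front at (320,238), and the head start clear of the pads. Lift.

drive_tool:
  series:
    - [0,-15,0,0,0,0,5]
    - [0,-40,0,0,0,0,5]
    - [0,-70,0,0,0,0,5]
    - [0,-95,0,0,0,0,5]
    - [0,-100,0,0,0,0,5]
  squeeze: 30

```text
clock: 4.65
tcp_pos: [0.431, 0.326, 0.1313]
orientation: [-1.257, 1.118, -1.125]
contact_force: [0.2, -0.4, -0.3]
grip_width: 0.0108
```

```bash
python3 - <<'E'
from h import *
o=st();print(yawz(o));f=grab('wrist','w5.png');
# compensation: where head mid, tail should be
d=R.from_rotvec(o['orientation']).as_matrix();g=o['tcp_pos']-.0183*d[:,1];ax=-d[:,0]
print(proj(f,[g+.042*ax,g+.059*ax,g+.025*ax]))
# target: grip pt in tray (-85,15), yaw -.7
c=np.array([.6075,.0155]);a=np.deg2rad(-.7);M=np.array([[np.cos(a),-np.sin(a)],[np.sin(a),np.cos(a)]])
t=c+M@np.array([-.085,.015]);print(t)
rel([t[0],t[1],.13],-.7)
E
```

```text
t 4.65 tcp [0.431  0.326  0.1313] rv [-1.2572  1.118  -1.1247] F [ 0.2 -0.4 -0.3] w 0.010823993539537995
[[ 0.117  0.006  0.993]
 [-0.993  0.001  0.117]
 [-0.    -1.     0.006]]
(np.float64(6.72894867641383), np.float64(0.36937375796228367))
[[321.41624634 232.24839463]
 [321.40265488 184.8704084 ]
 [321.42877931 275.93664809]]
[0.5226896  0.03153733]
rel [302.8   0.9  56.9] [-0.33  7.42 -0.  ]
```

View pics/w5.png

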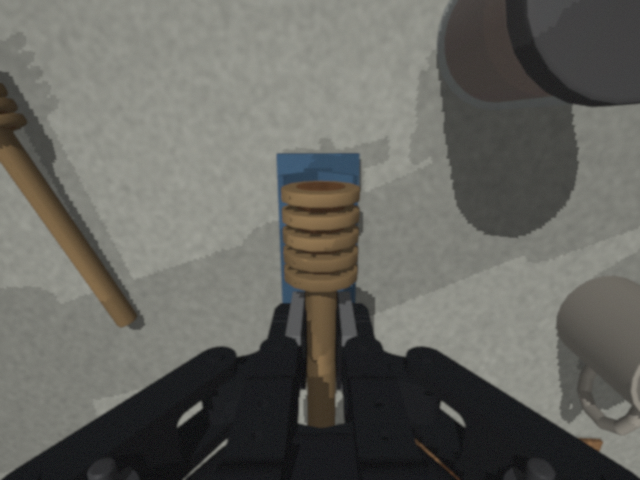

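The dipper hangs straight in the grip: predicted head end (321,185), seen at about (321,188). Carry it over to the tray.

drive_tool:
  series:
    - [25,0,5,-0.3,1,0,5]
    - [70,0,13,-0.3,2,0,5]
    - [115,0,22,-0.3,3.5,0,5]
    - [160,0,30,-0.3,5,0,5]
    - [200,0,38,-0.3,6,0,5]

```text
clock: 5.2
tcp_pos: [0.4915, 0.1286, 0.1299]
orientation: [-1.216, 1.202, -1.201]
contact_force: [1.0, 1.2, -1.0]
grip_width: 0.0109
```

```bash
python3 - <<'E'
from h import *
o=st();print(yawz(o),np.round(o['joints'],2))
rel([.5227,.0315,.12],-.7)
E
```

```text
t 5.2 tcp [0.4915 0.1286 0.1299] rv [-1.2159  1.2017 -1.2015] F [ 1.   1.2 -1. ] w 0.01085627109027975
[[ 0.011 -0.001  1.   ]
 [-1.    -0.001  0.011]
 [ 0.001 -1.    -0.001]]
(np.float64(0.6137410474294367), np.float64(0.0930680450530858)) [ 0.16  0.41 -0.66  2.01  0.34  0.83 -0.68]
rel [97.4 10.  30.1] [0.07 1.31 0.06]
```

drive_tool:
  series:
    - [35,0,10,0,0.5,0,5]
    - [65,3,20,0,1,0,5]
    - [85,6,27,0,1.3,0,5]
    - [95,9,30,0,1.3,0,5]
    - [97,10,30,0,1.3,0,5]

```text
clock: 5.7
tcp_pos: [0.5221, 0.0308, 0.119]
orientation: [-1.206, 1.221, -1.219]
contact_force: [-0.3, 0.5, -0.5]
grip_width: 0.0109
```

```bash
python3 - <<'E'
from h import *
o=st();print(yawz(o),np.round(o['joints'],2))
rel([.5227,.0315,.12],-.7)
for n in ['wrist','side','scene']:
    f=grab(n,n+'6.png')
f=load('side')['frame'];cv2.imwrite('pics/c6.png',cv2.resize(f[120:290,200:400],None,fx=3.4,fy=3.4,interpolation=cv2.INTER_CUBIC))
E
```

```text
t 5.7 tcp [0.5221 0.0308 0.119 ] rv [-1.2058  1.2208 -1.2188] F [-0.3  0.5 -0.5] w 0.01091598103606449
[[-0.014 -0.003  1.   ]
 [-1.    -0.001 -0.014]
 [ 0.001 -1.    -0.003]]
(np.float64(-0.7829002479585727), np.float64(0.1849535617183769)) [ 0.32  0.44 -0.61  1.98  0.34  0.82 -0.5 ]
rel [-0.8 -1.   0.6] [ 0.17 -0.08  0.07]
```

View pics/wrist6.png

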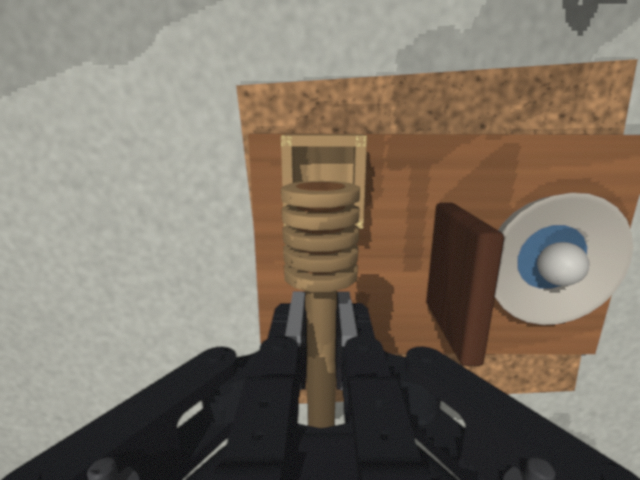

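View pics/c6.png

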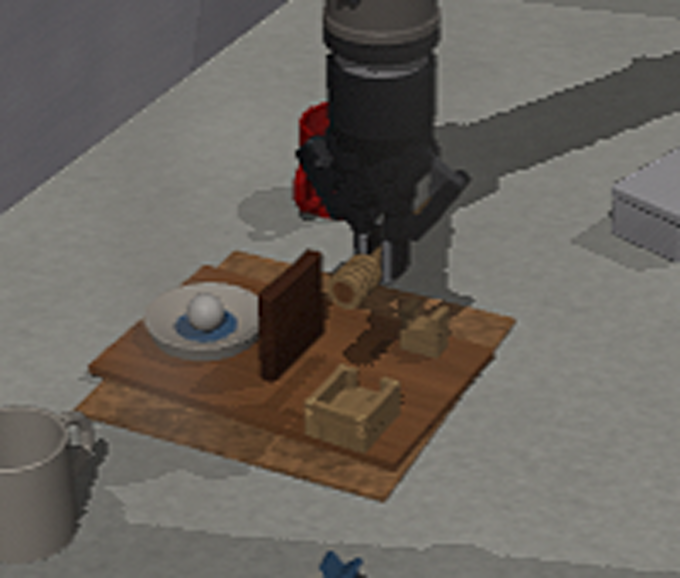

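The wrist view shows the pocket's far wall corners at (281,137) and (367,137), and its near right corner at (365,228). I'll check the pocket against the head's position before lowering.

```bash
python3 - <<'E'
from h import *
W=load('wrist')
a=onz(W,(281.5,136.5),.042);b=onz(W,(367,136.5),.042);c=onz(W,(364.5,227.5),.042)
print(a,b,c,'mid x',(a+b)[0]/2,'w',np.linalg.norm(a-b),'l',np.linalg.norm(b-c),np.rad2deg(np.arctan2((b-a)[1],(b-a)[0])),'centre',(a+b)/2+(c-b)/2)
h=onz(W,(321,188),.137);print('head end',h)
print('headmid',onz(W,(321,238),.137+.014)) 
E
```

```text
[0.49959592 0.1024617  0.042     ] [0.54944539 0.10174608 0.042     ] [0.54925423 0.04654855 0.042     ] mid x 0.52452065453173 w 0.04985461511853551 l 0.05519786006928797 -0.8224575235437673 centre [0.52442507 0.07450512 0.042     ]
head end [0.52274421 0.08863025 0.137     ]
headmid [0.52259354 0.07501568 0.151     ]
```

```bash
python3 - <<'E'
from h import *
rel([.5233,.0325,.042],-.75)
E
```

```text
rel [ 0.8 77.8  1.5] [0.11 0.18 0.02]
```

drive_tool:
  series:
    - [0,20,0.5,0,0,0,5]
    - [0.4,42,1,0,0.2,0,5]
    - [0.8,62,1.5,0.1,0.2,0,5]
    - [0.8,74,1.5,0.1,0.2,0,5]
    - [0.8,78,1.5,0.1,0.2,0,5]

```text
clock: 6.35
tcp_pos: [0.5224, 0.0337, 0.0408]
orientation: [-1.205, 1.219, -1.217]
contact_force: [-0.1, 0.5, -0.0]
grip_width: 0.0108
```

```bash
python3 - <<'E'
from h import *
st()
for n in ['wrist','side']:
    f=grab(n,n+'7.png')
o=st();print(yawz(o))
rel([.5233,.0325,.0225],-.75)
f=load('side')['frame'];cv2.imwrite('pics/c7.png',cv2.resize(f[170:270,220:370],None,fx=4.5,fy=4.5,interpolation=cv2.INTER_CUBIC))
E
```

```text
t 6.35 tcp [0.5224 0.0337 0.0408] rv [-1.2052  1.2191 -1.2167] F [-0.1  0.5 -0. ] w 0.010785021716256485
[[-0.011 -0.002  1.   ]
 [-1.     0.    -0.011]
 [ 0.    -1.    -0.002]]
t 6.45 tcp [0.5231 0.0333 0.0417] rv [-1.2039  1.2187 -1.218 ] F [-0.1 -1.1 -0.5] w 0.010833888075809981
[[-0.012 -0.001  1.   ]
 [-1.    -0.    -0.012]
 [ 0.    -1.    -0.001]]
(np.float64(-0.7050626401242912), np.float64(0.035628232241978884))
rel [ 0.8 19.2  0.2] [0.04 0.04 0.  ]
```

View pics/wrist7.png

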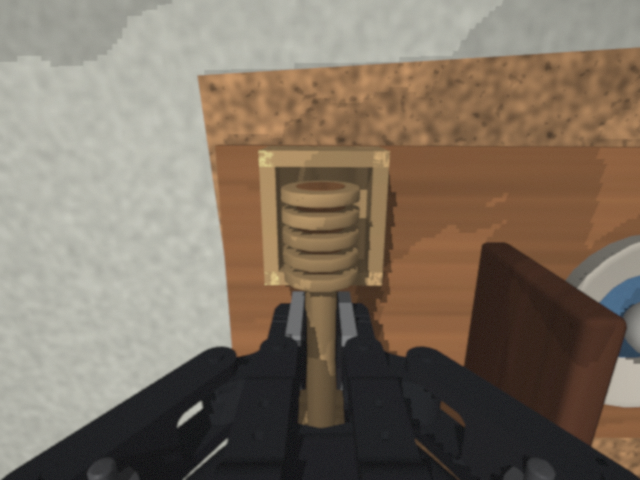

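View pics/c7.png

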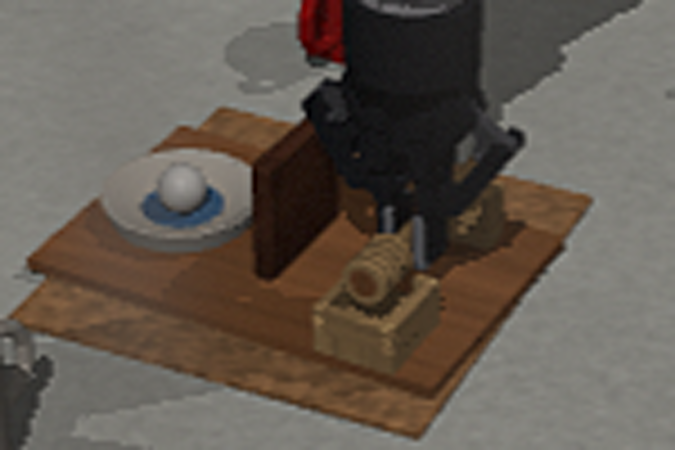

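```bash
python3 - <<'E'
from h import *
W=load('wrist')
a=onz(W,(258.5,150.5),.042);b=onz(W,(390,150.5),.042);c=onz(W,(383,286),.042);d=onz(W,(264,286),.042)
print(a,b,c,d,'mid',(a+b+c+d)/4, 'w',np.linalg.norm(a-b),'l',np.linalg.norm(b-c))
print('head end',onz(W,(321,187.5),.060), 'shaft',onz(W,(320.5,400),.066))
E
```

```text
[0.49927627 0.10317836 0.042     ] [0.5492208  0.10257472 0.042     ] [0.54886617 0.04612894 0.042     ] [0.49793263 0.04668983 0.042     ] mid [0.52382397 0.07464296 0.042     ] w 0.04994818005003452 l 0.05644689275647562
head end [0.52293185 0.09188713 0.06      ] shaft [0.52172991 0.00803425 0.066     ]
```

Head against pocket centre: 0.9 mm off in x and 0.3 mm off in y. Lower with a small x correction.

drive_tool:
  series:
    - [0,5,0.5,0,0,0,5]
    - [0,10,0.8,0,0,0,5]
    - [0,14,0.8,0,0,0,5]
    - [0,17,0.8,0,0,0,5]
    - [0,19,0.8,0,0,0,5]

```text
clock: 6.95
tcp_pos: [0.5238, 0.0332, 0.0225]
orientation: [-1.204, 1.219, -1.218]
contact_force: [-0.2, 0.4, -1.1]
grip_width: 0.0109
```

drive_tool:
  series:
    - [0,0.5,0,0,0,0,5]
    - [0,0.5,0,0,0,0,5]

```text
clock: 7.15
tcp_pos: [0.5239, 0.0332, 0.0219]
orientation: [-1.204, 1.219, -1.218]
contact_force: [0.2, 1.2, -0.2]
grip_width: 0.011
```

```bash
python3 - <<'E'
from h import *
o=st();print(yawz(o))
for n in ['wrist','side']:
    f=grab(n,n+'8.png')
f=load('side')['frame'];cv2.imwrite('pics/c8.png',cv2.resize(f[170:270,220:370],None,fx=4.5,fy=4.5,interpolation=cv2.INTER_CUBIC))
E
```

```text
t 7.15 tcp [0.5239 0.0332 0.0219] rv [-1.2041  1.2189 -1.218 ] F [ 0.2  1.2 -0.2] w 0.010969592397670726
[[-0.012 -0.001  1.   ]
 [-1.    -0.    -0.012]
 [ 0.    -1.    -0.001]]
(np.float64(-0.7077384027320649), np.float64(0.05066922529697997))
```

View pics/wrist8.png

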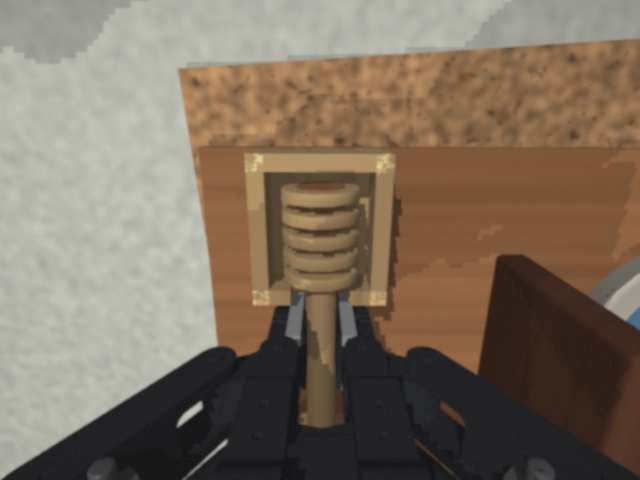

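View pics/c8.png

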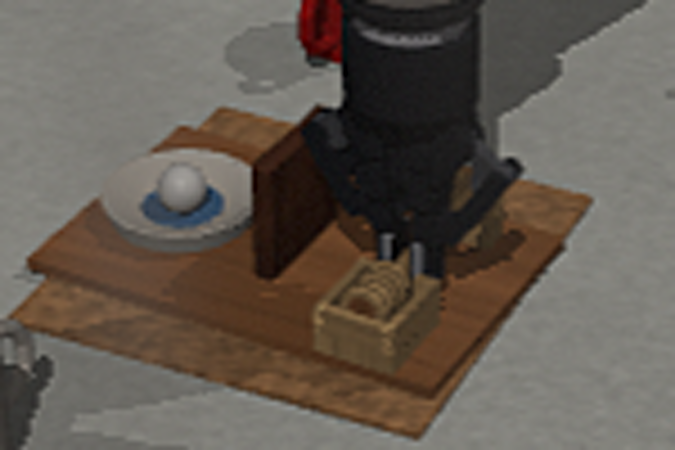

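The head is inside the pocket, clear of all four walls, and there's no contact yet. I'll ease it down until it touches.

drive_tool:
  series:
    - [0,0.5,0,0,0,0,5]
    - [0,1,0,0,0,0,5]
    - [0,1,0,0,0,0,5]

```text
clock: 7.55
tcp_pos: [0.5241, 0.0332, 0.0217]
orientation: [-1.204, 1.218, -1.219]
contact_force: [-2.6, -0.4, 6.7]
grip_width: 0.0108
```

drive_tool:
  series:
    - [0,0.4,0,0,0,0,5]
    - [0,0.8,0,0,0,0,5]
    - [0,0.8,0,0,0,0,5]

```text
clock: 7.85
tcp_pos: [0.5241, 0.0332, 0.0216]
orientation: [-1.204, 1.218, -1.219]
contact_force: [-4.0, -0.1, 11.2]
grip_width: 0.0107
```

It touches at z 0.0217 as predicted. Ease off the press and open slowly.

drive_tool:
  series:
    - [0,-0.5,0,0,0,0,5]
    - [0,-0.5,0,0,0,0,12]
    - [0,-0.5,0,0,0,0,15]
    - [0,-0.5,0,0,0,0,20]
    - [0,-0.5,0,0,0,0,28]

```text
clock: 8.35
tcp_pos: [0.5241, 0.0332, 0.022]
orientation: [-1.204, 1.218, -1.219]
contact_force: [0.4, -0.5, -0.7]
grip_width: 0.0279
```

```bash
python3 - <<'E'
from h import *
st();grab('wrist','w9.png');grab('side')
f=load('side')['frame'];cv2.imwrite('pics/c9.png',cv2.resize(f[170:270,220:370],None,fx=4.5,fy=4.5,interpolation=cv2.INTER_CUBIC))
E
```

```text
t 8.35 tcp [0.5241 0.0332 0.022 ] rv [-1.2043  1.218  -1.2191] F [ 0.4 -0.5 -0.7] w 0.02785397536272953
[[-0.012 -0.     1.   ]
 [-1.    -0.001 -0.012]
 [ 0.001 -1.    -0.   ]]
```

View pics/w9.png

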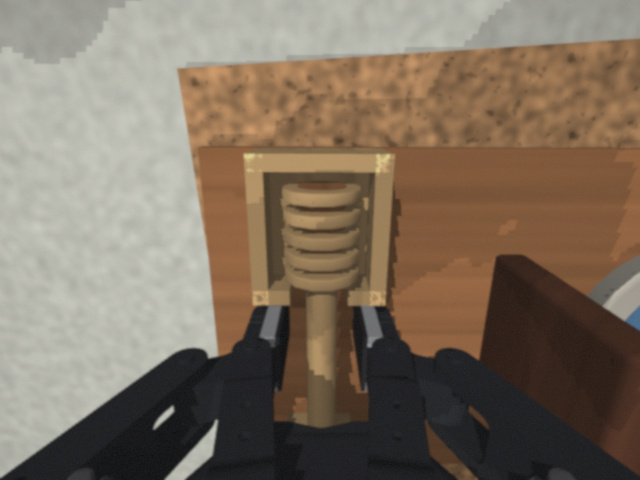

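The dipper is released and lies in the pocket and notch, with the fingers free on both sides. Rise straight up.

drive_tool:
  series:
    - [0,-8,0,0,0,0,30]
    - [0,-35,0,0,0,0,32]
    - [0,-75,0,0,0,0,40]
    - [0,-115,0,0,0,0,45]
    - [0,-140,0,0,0,0,45]

```text
clock: 8.95
tcp_pos: [0.5251, 0.0339, 0.1654]
orientation: [-1.202, 1.215, -1.22]
contact_force: [0.5, -0.6, 0.3]
grip_width: 0.0445
```

```bash
python3 - <<'E'
from h import *
o=st();print(yawz(o),np.round(o['joints'],2));grab('wrist','w10.png')
rel([.6075,.0155,.14],-.7)
E
```

```text
t 8.95 tcp [0.5251 0.0339 0.1654] rv [-1.2017  1.2153 -1.2201] F [ 0.5 -0.6  0.3] w 0.04449589210953854
[[-0.012  0.003  1.   ]
 [-1.    -0.001 -0.012]
 [ 0.001 -1.     0.003]]
(np.float64(-0.6880158892275854), np.float64(0.18934732755631714)) [ 0.35  0.38 -0.65  1.94  0.29  0.91 -0.46]
rel [17.8 29.2 80.5] [-0.46  0.01  0.04]
```

View pics/w10.png

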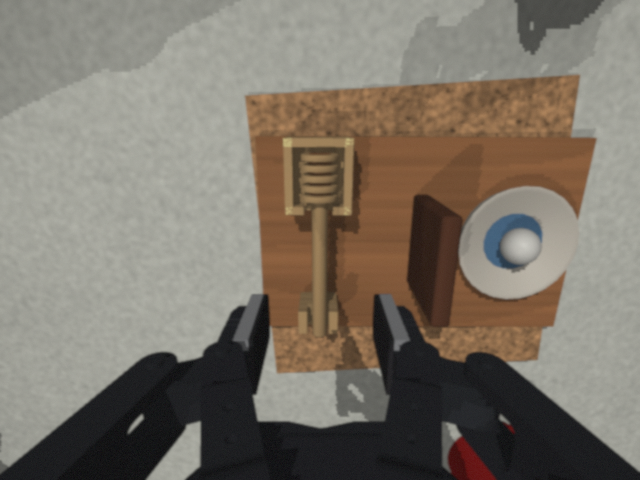

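The dipper is in place, with its head in the pocket at (319,178), the shaft along column 320 and the tail in the notch at (319,318). The ball is in the blue middle at (520,246). Now go above the tray handle at (0.608, 0.016).

```bash
python3 - <<'E'
from h import *
f=load('wrist')['frame'];cv2.imwrite('pics/c11.png',cv2.resize(f[170:345,390:600],None,fx=3.4,fy=3.4,interpolation=cv2.INTER_CUBIC))
rel([.608,.016,.14],-.7)
E
```

```text
rel [17.3 29.2 81. ] [-0.46  0.01  0.04]
```

View pics/c11.png

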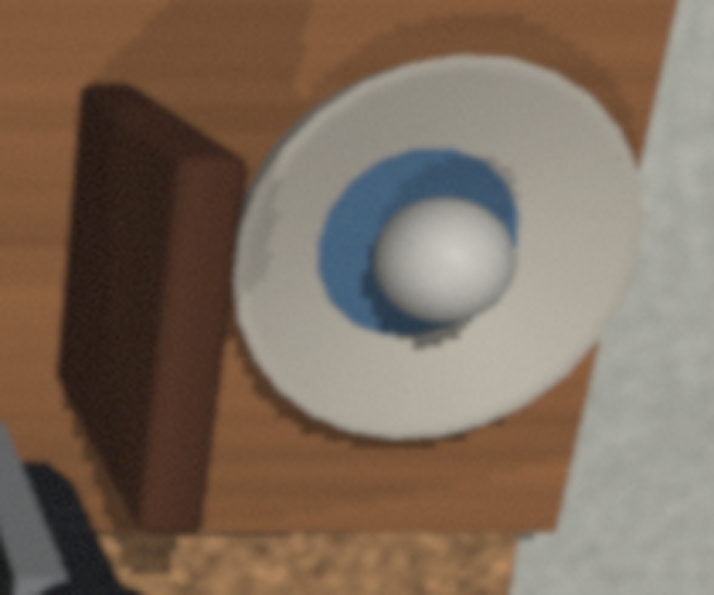

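drive_tool:
  series:
    - [4,4,18,0,0,0,50]
    - [9,10,42,-0.2,0,0,50]
    - [14,17,64,-0.4,0,0,50]
    - [17,24,78,-0.4,0,0,50]
    - [18,27,83,-0.4,0,0,50]

```text
clock: 9.5
tcp_pos: [0.6105, 0.0148, 0.1413]
orientation: [-1.203, 1.218, -1.219]
contact_force: [-1.4, 0.1, 0.6]
grip_width: 0.0502
```

```bash
python3 - <<'E'
from h import *
o=st();print(yawz(o),np.round(o['joints'],2));f=grab('wrist','w12.png')
o=st();print(yawz(o))
cv2.imwrite('pics/c12.png',f['frame'])
E
```

```text
t 9.5 tcp [0.6105 0.0148 0.1413] rv [-1.2032  1.2183 -1.2191] F [-1.4  0.1  0.6] w 0.05017168859775349
[[-0.013  0.     1.   ]
 [-1.    -0.    -0.013]
 [ 0.    -1.     0.   ]]
(np.float64(-0.7370463347540835), np.float64(0.025865813656515097)) [ 0.31  0.54 -0.59  1.77  0.36  0.95 -0.44]
t 9.55 tcp [0.6103 0.015  0.1411] rv [-1.2036  1.2184 -1.2186] F [ 1.4  0.5 -0.1] w 0.04971054484607575
[[-0.013 -0.     1.   ]
 [-1.    -0.    -0.013]
 [ 0.    -1.    -0.   ]]
(np.float64(-0.7182535888380219), np.float64(0.02183567097591424))
```

View pics/w12.png

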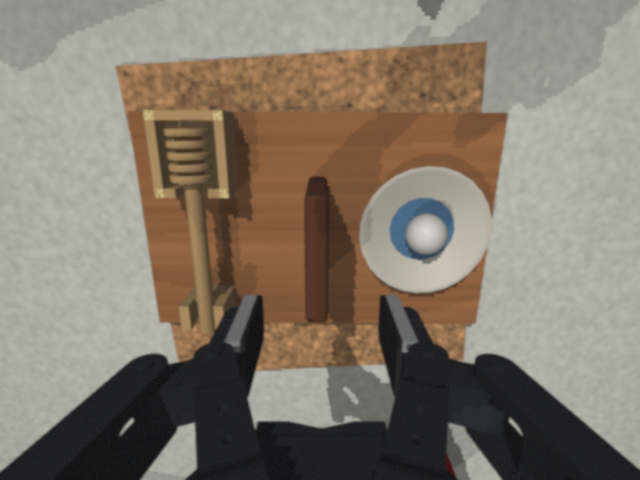

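The handle's top strip runs from about (308..328,193) to (305..328,320). I'll re-measure the tray and mat from here.

```bash
python3 - <<'E'
from h import *
W=load('wrist')
e=lambda a,b:np.rad2deg(np.arctan2(*(b-a)[[1,0]]))
t=[onz(W,p,.012) for p in [(127.5,111.5),(507,113),(476,324),(160,323)]]
print(np.round(t,4),np.mean(t,0),e(t[0],t[1]),e(t[3],t[2]),e(t[3],t[0])-90,e(t[2],t[1])-90)
h=[onz(W,p,.089) for p in [(307,193),(328,193),(328,321),(305,321)]]
print(np.round(h,4),np.mean(h,0))
m=[onz(W,p,.004) for p in [(117.5,66),(486,42.5),(465,362),(178,369)]]
print(np.round(m,4),np.mean(m,0),e(m[0],m[1]),e(m[3],m[2]),e(m[3],m[0])-90,e(m[2],m[1])-90)
hs=cv2.cvtColor(W['frame'],cv2.COLOR_BGR2HSV)
f=W['frame'];cv2.imwrite('pics/c13.png',cv2.resize(f[150:350,240:400],None,fx=3,fy=3,interpolation=cv2.INTER_CUBIC))
print('ball',onz(W,(427,234),.029))
E
```

```text
[[ 0.4744  0.1033  0.012 ]
 [ 0.7433  0.0986  0.012 ]
 [ 0.7415 -0.0716  0.012 ]
 [ 0.4717 -0.067   0.012 ]] [0.60773245 0.01580574 0.012     ] -0.9967449587280282 -0.9709152169392643 -0.9112449761259 -0.5813512805262633
[[ 0.6033  0.0578  0.089 ]
 [ 0.6147  0.0576  0.089 ]
 [ 0.6141 -0.0212  0.089 ]
 [ 0.6    -0.021   0.089 ]] [0.60801284 0.01828101 0.089     ]
[[ 0.4687  0.1337  0.004 ]
 [ 0.726   0.145   0.004 ]
 [ 0.74   -0.1159  0.004 ]
 [ 0.4769 -0.12    0.004 ]] [0.60290953 0.01068978 0.004     ] 2.500184605095821 0.8966028953416785 1.8378144786469477 3.083619311576385
ball [0.68835074 0.01481993 0.029     ]
```

View pics/c13.png

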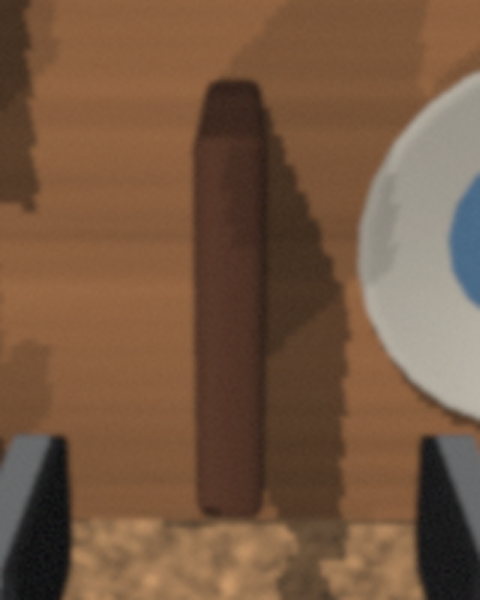

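```bash
python3 - <<'E'
from h import *
rel([.6078,.0162,.056],-.85)
E
```

```text
rel [-1.2 85.1 -2.5] [0.01 0.13 0.02]
```

drive_tool:
  series:
    - [-1,20,-1,0,0,0,50]
    - [-1,45,-2,0,0.1,0,50]
    - [-1,68,-2.5,0,0.1,0,50]
    - [-1,80,-2.5,0,0.1,0,50]
    - [-1,85,-2.5,0,0.1,0,50]

```text
clock: 10.05
tcp_pos: [0.6065, 0.0163, 0.0552]
orientation: [-1.205, 1.221, -1.218]
contact_force: [-0.1, -0.1, -0.9]
grip_width: 0.0501
```

drive_tool:
  series:
    - [0,0,0,0,0,0,50]

```text
clock: 10.15
tcp_pos: [0.6064, 0.0165, 0.0553]
orientation: [-1.205, 1.221, -1.218]
contact_force: [-0.2, 0.2, 0.4]
grip_width: 0.05
```

```bash
python3 - <<'E'
from h import *
rel([.6078,.0162,.055],-.85)
o=st();print(yawz(o));grab('wrist','w14.png')
E
```

```text
rel [0.3 0.3 1.5] [0.15 0.09 0.01]
t 10.15 tcp [0.6064 0.0165 0.0553] rv [-1.205   1.2208 -1.2179] F [-0.2  0.2  0.4] w 0.04997531268114893
[[-0.013 -0.003  1.   ]
 [-1.    -0.    -0.013]
 [ 0.    -1.    -0.003]]
(np.float64(-0.7639463876707391), np.float64(0.1508404399925241))
```

View pics/w14.png

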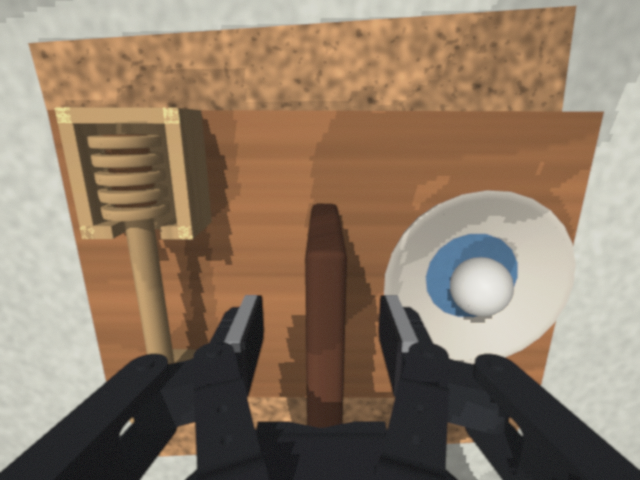

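The handle lies between the fingers at about column 326, with the midline at 321, so shift +1.5 mm and close gently.

drive_tool:
  series:
    - [0,0,1.5,0.15,0.1,0,45]
    - [0,0,1.5,0.15,0.1,0,35]
    - [0,0,1.5,0.15,0.1,0,27]
    - [0,0,1.5,0.15,0.1,0,20]
    - [0,0,1.5,0.15,0.1,0,17]
  squeeze: 20

```text
clock: 10.7
tcp_pos: [0.6082, 0.0166, 0.0559]
orientation: [-1.202, 1.22, -1.221]
contact_force: [-0.0, 0.1, 0.2]
grip_width: 0.0172
```

drive_tool:
  series:
    - [0,0,0,0,0,0,16]
    - [0,0,0,0,0,0,15]
    - [0,0,0,0,0,0,14]
    - [0,0,0,0,0,0,12]
    - [0,0,0,0,0,0,10]

```text
clock: 11.2
tcp_pos: [0.6081, 0.0165, 0.0559]
orientation: [-1.202, 1.22, -1.221]
contact_force: [-0.1, -0.2, 0.2]
grip_width: 0.0139
```

```bash
python3 - <<'E'
from h import *
o=st();print(yawz(o))
E
```

```text
t 11.2 tcp [0.6081 0.0165 0.0559] rv [-1.2017  1.2198 -1.2208] F [-0.1 -0.2  0.2] w 0.013863002781858607
[[-0.015  0.001  1.   ]
 [-1.    -0.    -0.015]
 [ 0.    -1.     0.001]]
(np.float64(-0.8704854915150229), np.float64(0.036501572313245356))
```

Gripped at 13.9 mm with no side force. Firm up the grip.

drive_tool:
  series:
    - [0,0,0,0,0,0,10]
    - [0,0,0,0,0,0,10]
    - [0,0,0,0,0,0,10]
  squeeze: 60

```text
clock: 11.5
tcp_pos: [0.6082, 0.0166, 0.056]
orientation: [-1.202, 1.22, -1.221]
contact_force: [-0.0, 0.5, 1.4]
grip_width: 0.0134
```

drive_tool:
  series:
    - [0,0,0,0,0,0,10]
    - [0,0,0,0,0,0,10]
    - [0,-0.5,0,0,0,0,10]
    - [0,-1.5,0,0,0,0,10]
    - [0,-3,0,0,0,0,10]
  squeeze: 100

```text
clock: 12.0
tcp_pos: [0.607, 0.0162, 0.0579]
orientation: [-1.204, 1.221, -1.22]
contact_force: [-0.2, 0.2, -6.6]
grip_width: 0.0129
```

drive_tool:
  series:
    - [0,-2,0,0,0,0,10]
    - [0,-4,0,0,0,0,10]
    - [0,-6,0,0,0,0,10]
    - [0,-8,0,0,0,0,10]
    - [0,-10,0,0,0,0,10]

```text
clock: 12.5
tcp_pos: [0.607, 0.0162, 0.0682]
orientation: [-1.204, 1.221, -1.22]
contact_force: [-0.6, 0.4, -6.6]
grip_width: 0.0129
```

```bash
python3 - <<'E'
from h import *
o=st();print(yawz(o),o['moment']);f=grab('wrist','w15.png');grab('side')
f=load('side')['frame'];cv2.imwrite('pics/c15.png',cv2.resize(f[150:280,200:380],None,fx=4,fy=4,interpolation=cv2.INTER_CUBIC))
E
```

```text
t 12.5 tcp [0.607  0.0162 0.0682] rv [-1.2036  1.2212 -1.22  ] F [-0.6  0.4 -6.6] w 0.012856120392481513
[[-0.015 -0.002  1.   ]
 [-1.    -0.001 -0.015]
 [ 0.001 -1.    -0.002]]
(np.float64(-0.868855298639572), np.float64(0.09469468914996045)) [-0.0164569   0.00641782  0.01094573]
```

View pics/w15.png

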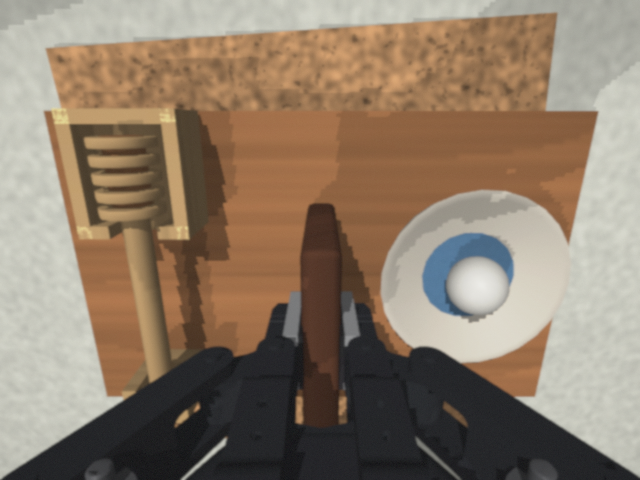

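View pics/c15.png

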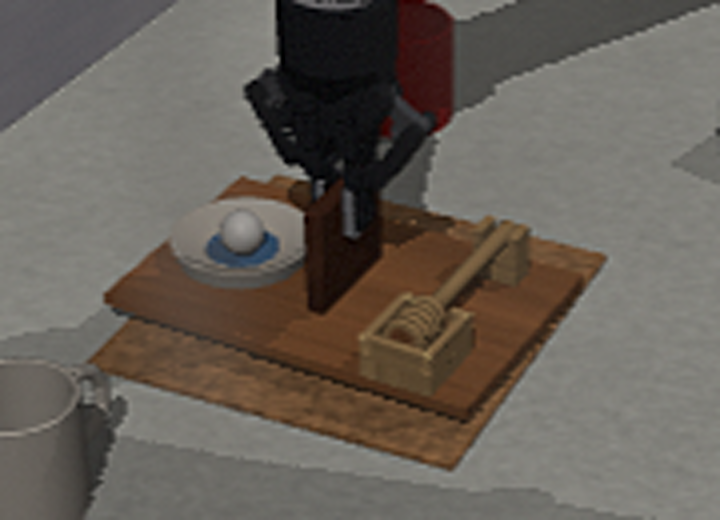

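The tray is lifted about 12 mm and level, with the ball still in the blue middle at (478,285). Continue upward.

drive_tool:
  series:
    - [0,-3,0,0,0,0,10]
    - [0,-7,0,0,0,0,10]
    - [0,-13,0,0,0,0,10]
    - [0,-20,0,0,0,0,10]
    - [0,-27,0,0,0,0,10]

```text
clock: 13.1
tcp_pos: [0.6074, 0.0164, 0.0961]
orientation: [-1.203, 1.221, -1.22]
contact_force: [1.3, 0.2, -6.4]
grip_width: 0.0128
```

drive_tool:
  series:
    - [0,-7,0,0,0,0,10]
    - [0,-14,0,0,0,0,10]
    - [0,-21,0,0,0,0,10]
    - [0,-28,0,0,0,0,10]
    - [0,-35,0,0,0,0,10]

```text
clock: 13.6
tcp_pos: [0.6074, 0.0164, 0.1317]
orientation: [-1.203, 1.221, -1.22]
contact_force: [1.3, 0.3, -6.9]
grip_width: 0.0126
```

drive_tool:
  series:
    - [0,-7,0,0,0,0,10]
    - [0,-14,0,0,0,0,10]
    - [0,-20,0,0,0,0,10]
    - [0,-24,0,0,0,0,10]
    - [0,-26,0,0,0,0,10]

```text
clock: 14.1
tcp_pos: [0.6076, 0.0164, 0.1582]
orientation: [-1.202, 1.22, -1.221]
contact_force: [-0.4, 0.8, -6.0]
grip_width: 0.0129
```

```bash
python3 - <<'E'
from h import *
o=st();print(yawz(o),np.round(o['joints'],2));f=grab('wrist','w16.png');o=st();print(yawz(o));rel([.6029,.0105,.158],-.87)
E
```

```text
t 14.1 tcp [0.6076 0.0164 0.1582] rv [-1.2025  1.2202 -1.2206] F [-0.4  0.8 -6. ] w 0.012901211485678042
[[-0.015 -0.     1.   ]
 [-1.    -0.    -0.015]
 [ 0.    -1.    -0.   ]]
(np.float64(-0.8677222744157506), np.float64(0.029228327549985562)) [ 0.32  0.51 -0.6   1.76  0.34  0.98 -0.43]
t 14.15 tcp [0.6076 0.0164 0.1582] rv [-1.2025  1.2202 -1.2206] F [-0.4  0.1 -6. ] w 0.012796291436911859
[[-0.015 -0.     1.   ]
 [-1.    -0.001 -0.015]
 [ 0.001 -1.    -0.   ]]
(np.float64(-0.8669731810797984), np.float64(0.031334939843973626))
rel [ 6.   0.2 -4.6] [0.01 0.   0.03]
```

View pics/w16.png

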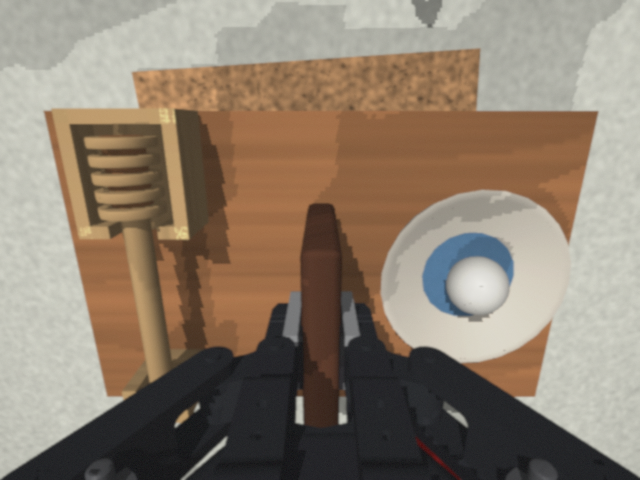

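Tray up 10 cm, level, with the ball in the same pixel place. Start the slow turn, with the small shift to the mat's middle folded in.

drive_tool:
  series:
    - [0.5,0,-0.5,0,0.4,0,10]
    - [1.5,0,-1.2,0,1.2,0,10]
    - [2.5,0,-2,0,2.5,0,10]
    - [4,0,-3,0,4.2,0,10]
    - [5,0,-4,0,6.5,0,10]

```text
clock: 14.65
tcp_pos: [0.6033, 0.0112, 0.1581]
orientation: [-1.145, 1.305, -1.306]
contact_force: [-0.4, 0.2, -6.7]
grip_width: 0.0129
```

drive_tool:
  series:
    - [0.3,0,-0.3,0,2.5,0,10]
    - [0.6,0,-0.6,0,5,0,10]
    - [0.6,0,-0.6,0,7.5,0,10]
    - [0.6,0,-0.6,0,10,0,10]
    - [0.6,0,-0.6,0,12.5,0,10]

```text
clock: 15.15
tcp_pos: [0.6025, 0.0106, 0.158]
orientation: [-1.022, 1.464, -1.465]
contact_force: [-0.3, -0.2, -6.4]
grip_width: 0.0126
```

```bash
python3 - <<'E'
from h import *
o=st();print(yawz(o),np.round(o['joints'],2),np.round(o['qvel'],2));a,_=yawz(o);rel([.6029,.0105,.158],a)
E
```

```text
t 15.15 tcp [0.6025 0.0106 0.158 ] rv [-1.0222  1.4643 -1.4645] F [-0.3 -0.2 -6.4] w 0.01261070505468274
[[-0.346 -0.001  0.938]
 [-0.938 -0.001 -0.346]
 [ 0.001 -1.    -0.   ]]
(np.float64(-20.215219655228708), np.float64(0.05803522552200753)) [ 0.28  0.49 -0.53  1.77  0.3   0.96 -0.73] [-0.07 -0.02  0.1   0.01 -0.06 -0.02 -0.39]
rel [-0.1 -0.   0.4] [0.03 0.   0.05]
```

drive_tool:
  series:
    - [0,0,0.2,0,2.5,0,10]
    - [0,0,0.2,0,5,0,10]
    - [0,0,0.2,0,7.5,0,10]
    - [0,0,0.2,0,10,0,10]
    - [0,0,0.2,0,12.5,0,10]

```text
clock: 15.65
tcp_pos: [0.6024, 0.0104, 0.1578]
orientation: [-0.882, 1.619, -1.619]
contact_force: [-0.2, 0.4, -6.1]
grip_width: 0.0125
```

drive_tool:
  series:
    - [0,0,0,0,2.5,0,10]
    - [0,0,0,0,5,0,10]
    - [0,0,0,0,7.5,0,10]
    - [0,0,0,0,10,0,10]
    - [0,0,0,0,12.5,0,10]

```text
clock: 16.15
tcp_pos: [0.6023, 0.0105, 0.1577]
orientation: [-0.723, 1.767, -1.767]
contact_force: [0.1, 0.0, -6.9]
grip_width: 0.0127
```

```bash
python3 - <<'E'
from h import *
o=st();print(yawz(o),np.round(o['joints'],2));a,_=yawz(o);rel([.6029,.0105,.158],a);grab('wrist','w17.png')
E
```

```text
t 16.15 tcp [0.6023 0.0105 0.1577] rv [-0.7229  1.767  -1.7672] F [ 0.1  0.  -6.9] w 0.012715529380251897
[[-0.714 -0.001  0.7  ]
 [-0.7   -0.001 -0.714]
 [ 0.001 -1.    -0.   ]]
(np.float64(-45.57737054724658), np.float64(0.08340852047147077)) [ 0.21  0.47 -0.43  1.78  0.24  0.94 -1.12]
rel [-0.5 -0.3  0.4] [0.03 0.   0.08]
```

View pics/w17.png

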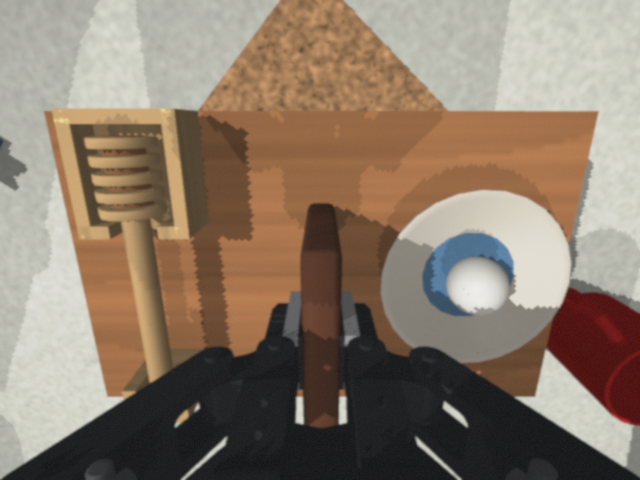

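Halfway through, the ball is unmoved at (478,285), the dipper is in place, and the red cup is ahead of the dish and clear. Finish the turn.

drive_tool:
  series:
    - [0,0,0,0,2.5,0,10]
    - [0,0,0,0,5,0,10]
    - [0,0,0,0,7.5,0,10]
    - [0,0,0,0,10,0,10]
    - [0,0,0,0,12.5,0,10]

```text
clock: 16.7
tcp_pos: [0.6021, 0.0105, 0.1576]
orientation: [-0.544, 1.909, -1.909]
contact_force: [0.3, -0.4, -6.5]
grip_width: 0.0129
```

drive_tool:
  series:
    - [0,0,0,0,2.5,0,10]
    - [0,0,0,0,5,0,10]
    - [0,0,0,0,7.5,0,10]
    - [0,0,0,0,10,0,10]
    - [0,0,0,0,12.5,0,10]

```text
clock: 17.2
tcp_pos: [0.602, 0.0106, 0.1575]
orientation: [-0.345, 2.041, -2.042]
contact_force: [-0.1, -0.1, -6.7]
grip_width: 0.0126
```

```bash
python3 - <<'E'
from h import *
o=st();print(yawz(o),np.round(o['joints'],2));rel([.6027,.0103,.158],-87.24)
E
```

```text
t 17.2 tcp [0.602  0.0106 0.1575] rv [-0.3454  2.0413 -2.0417] F [-0.1 -0.1 -6.7] w 0.012585413157374535
[[-0.945 -0.002  0.327]
 [-0.327 -0.    -0.945]
 [ 0.002 -1.    -0.   ]]
(np.float64(-70.89847175429831), np.float64(0.10743154442341386)) [ 0.13  0.46 -0.33  1.79  0.18  0.93 -1.52]
rel [-0.6 -0.5  0.5] [-1.000e-02  1.634e+01  1.100e-01]
```

drive_tool:
  series:
    - [0,0,0,0,2.5,0,10]
    - [-0.2,-0.1,0.2,0,4.9,0,10]
    - [-0.4,-0.3,0.4,0,7.1,0.1,10]
    - [-0.5,-0.4,0.5,0,9.1,0.1,10]
    - [-0.6,-0.5,0.5,0,10.9,0.1,10]

```text
clock: 17.7
tcp_pos: [0.6025, 0.0104, 0.1579]
orientation: [-0.153, 2.148, -2.148]
contact_force: [-0.5, 0.7, -6.3]
grip_width: 0.0128
```

```bash
python3 - <<'E'
from h import *
o=st();print(yawz(o));rel([.6027,.0103,.158],-87.24)
E
```

```text
t 17.7 tcp [0.6025 0.0104 0.1579] rv [-0.1527  2.1482 -2.1482] F [-0.5  0.7 -6.3] w 0.012783495737597596
[[-0.99  -0.     0.141]
 [-0.141 -0.    -0.99 ]
 [ 0.    -1.    -0.   ]]
(np.float64(-81.8911672482417), np.float64(0.02368704112606887))
rel [-0.2 -0.1  0.1] [0.   5.35 0.02]
```

drive_tool:
  series:
    - [0,0,0,0,1.7,0,10]
    - [0,0,0,0,3.1,0,10]
    - [0,0,0,0,4.3,0,10]
    - [0,0,0,0,5,0,10]
    - [0,0,0,0,5.3,0,10]

```text
clock: 18.2
tcp_pos: [0.6025, 0.0105, 0.1579]
orientation: [-0.054, 2.197, -2.197]
contact_force: [-1.1, 0.3, -6.4]
grip_width: 0.0129
```

drive_tool:
  series:
    - [0,0,0,0,0,0,10]
    - [0,0,0,0,0,0,10]
    - [0,0,0,0,0,0,10]

```text
clock: 18.5
tcp_pos: [0.6025, 0.0104, 0.1579]
orientation: [-0.054, 2.197, -2.197]
contact_force: [0.6, -0.4, -6.1]
grip_width: 0.0129
```

```bash
python3 - <<'E'
from h import *
o=st();print(yawz(o),np.abs(o['qvel']).max());
for n in ['wrist','side','scene']: grab(n,n+'18.png')
o=st();print(yawz(o))
e=lambda a,b:np.rad2deg(np.arctan2(*(b-a)[[1,0]]))
f=load('scene')['frame'];cv2.imwrite('pics/c18.png',cv2.resize(f[130:360,140:400],None,fx=2.6,fy=2.6,interpolation=cv2.INTER_CUBIC))
f=load('side')['frame'];cv2.imwrite('pics/c18s.png',cv2.resize(f[110:290,170:400],None,fx=3.2,fy=3.2,interpolation=cv2.INTER_CUBIC))
E
```

```text
t 18.5 tcp [0.6025 0.0104 0.1579] rv [-0.054  2.197 -2.197] F [ 0.6 -0.4 -6.1] w 0.012878415685812465
[[-0.999 -0.     0.049]
 [-0.049 -0.    -0.999]
 [ 0.    -1.    -0.   ]]
(np.float64(-87.21226969258784), np.float64(0.02669672100144463)) 0.007005450050822403
t 18.65 tcp [0.6025 0.0104 0.1579] rv [-0.0538  2.197  -2.197 ] F [ 0.1 -0.6 -7.1] w 0.012875855105977536
[[-0.999 -0.     0.049]
 [-0.049  0.    -0.999]
 [ 0.    -1.    -0.   ]]
(np.float64(-87.21566542957456), np.float64(0.0235772090612423))
```

View pics/wrist18.png

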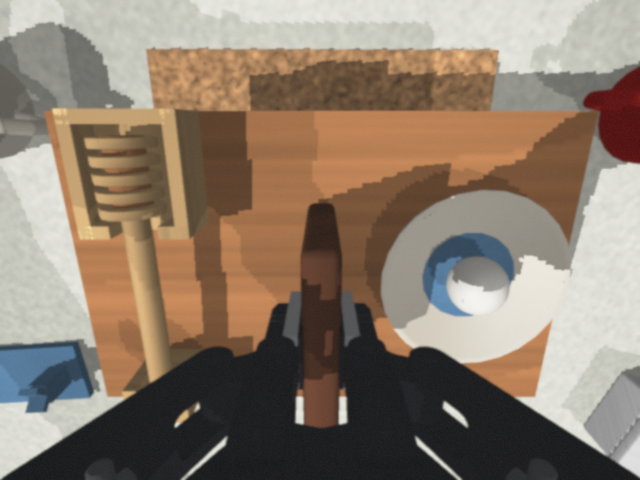

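View pics/c18.png

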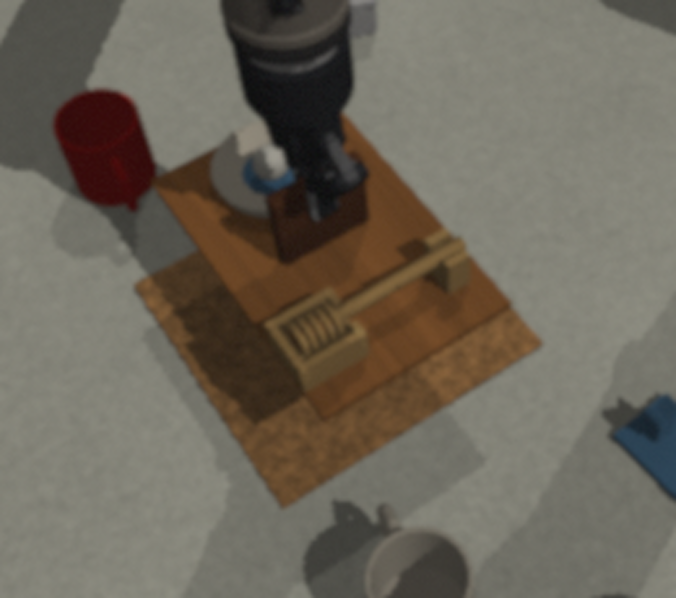

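View pics/c18s.png

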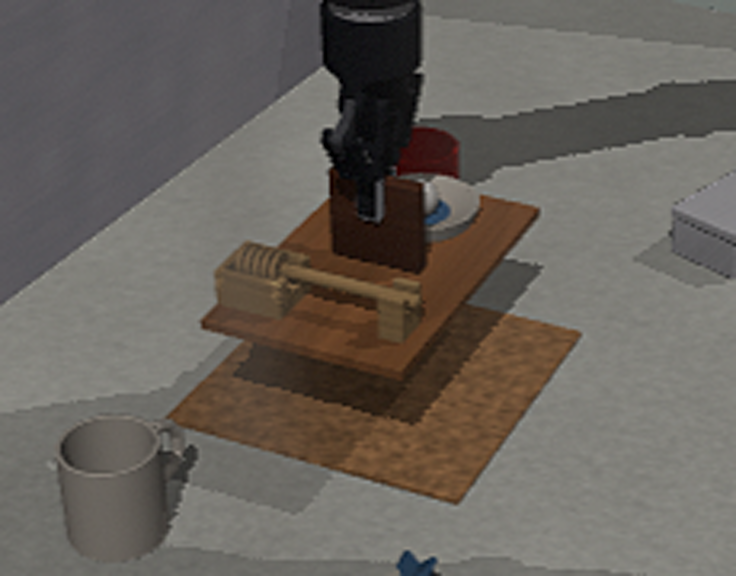

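The tray edge (row 111) and the mat edge (row 49) run parallel, and the dish points to the red cup. A last numeric check, then hand in.

```bash
python3 - <<'E'
from h import *
W=load('wrist');e=lambda a,b:np.rad2deg(np.arctan2(*(b-a)[[1,0]]))
z=.1579-.0559+.012
t=[onz(W,p,z) for p in [(46,111.5),(597.5,111.5),(535,396),(108,396)]]
print('tray',np.mean(t,0),np.linalg.norm(t[0]-t[1]),np.linalg.norm(t[1]-t[2]),e(t[0],t[1]),e(t[3],t[2]))
m=[onz(W,p,.004) for p in [(148,49.5),(498,49.5)]];print('mat edge',m,e(*m),np.linalg.norm(m[0]-m[1]))
b=onz(W,(478,285),z+.017);c=np.array([.6025,.0104]);print('ball from handle',(b[:2]-c),'len',np.linalg.norm(b[:2]-c))
S=load('scene')
for n,u in [('redcup',0)]: 
    h=cv2.cvtColor(S['frame'],cv2.COLOR_BGR2HSV)
E
python3 - <<'E'
import sys;sys.path.insert(0,'.')
from bench import r
o=r.get_obs();print(o['clock'],o['tcp_pos'],o['contact_force']);print(r.hand_in())
E
```

```text
tray [0.60168335 0.01039802 0.114     ] 0.267687286508422 0.16906137978942282 -87.25470268066846 -87.30049098553036
mat edge [array([0.7257358 , 0.14397189, 0.004     ]), array([ 0.73809797, -0.11314827,  0.004     ])] -87.24737691634888 0.25741717514308576
ball from handle [ 0.00312759 -0.07998564] len 0.08004675941500233
18.65 [0.60251814 0.01044171 0.15792106] [ 0.09189327 -0.62900435 -7.08612223]
the job is handed in; nothing more can be done
None
```

The job is done and handed in at 18.65 s; the hand-in gives no verdict. I laid the small dipper in the tray's pocket and notch. Then I lifted the tray by its handle about 10 cm straight up and turned it slowly above the mat's middle until the dish end pointed to the red cup's side. The arm is still holding the tray there, at rest.

What my last checks showed:
- **Squareness:** the tray's edges are at −87.25° to −87.30° and the mat's edge is at −87.25°.
- **Position:** the tray's centre is within about 1 mm of the mat's centre in both directions.
- **Level:** the tool is tilted 0.02°; I took the tray's level from that.
- **Ball:** it is 80.0 mm from the handle, where it should be, and its place in the wrist picture did not change from lift to finish.
- **Dipper:** the head is in the pocket and the handle is in the notch. Placing it pressed with at most about 11 N.
- **Other objects:** I saw no contact with the cups or tin in the pictures I looked at; I did not re-measure them or the canister.

The wrist force read 6 to 7 N, where the listed weights give about 5 N. One later measurement of the mat's angle, with its corners partly hidden, disagreed with the others. I used the clear 2.76° measurement, which the final edge check confirmed.

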